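# Load the label rewinder and hold it at fast

## Task

Of the three label rolls, take the one whose core fits the spindle of the grey label rewinder snugly and slide it down the spindle until it sits on the turntable, then let go of it; the other two rolls stay (or end up) standing upright on the counter. Then press the rewinder's spring-return speed dial down by its orange paddle, past the first two clicks to the third, and keep it held there: the program finishes while the robot is still holding the paddle down. Leave the other things on the counter where they are.

Things in the scene. Friction and masses are not known exactly. Their poses are not given: they have to be found in the camera images.
- rewinder: Grey label rewinder, fixed to the counter: a flat box 160 mm (x) by 260 mm (y) by 45 mm high. Origin: centre of its underside; its front faces its own -x, the robot's side. On its top, 70 mm to -y of the origin, a turntable disc (80 mm diameter, 6 mm thick) with an upright spindle; 80 mm to +y of the origin, two black cheeks (up to 101 mm above the counter) carrying the speed dial, whose orange paddle sticks out over the box's front edge.
- spindle_seat (a point): Centre of the turntable's upper face, 51 mm above the counter, where the underside of a loaded roll rests. The spindle is a steel post of 23 mm diameter rising from here 55 mm, its last 9 mm tapered to 10 mm diameter. Axes as the rewinder's, z up.
- spindle_top (a point): Tip of the spindle, on its axis, 106 mm above the counter.
- dial_body (a joint): Speed dial, rad: 0 at rest (paddle 0.375 rad above level), grows as the paddle is pressed down; clicks at about 0.27, 0.52 and 0.75, stop at 0.76. The clicks are only felt: a spring turns it back to 0 from anywhere when let go. Push needed at the paddle's middle: 5 to 7 N at first, 3 N at click 1, up to 11 N between 2 and 3, 8 to 9 N at 3, then steep against the stop.
- dial_axis (a point): On the dial's horizontal turning axis, midway between the cheeks, 80 mm above the counter. Axes as the rewinder's: y is the turning axis, the paddle points to -x.
- dial_pad (a point): Middle of the upper face of the paddle, an orange plate 42 mm long (away from the axis), 46 mm wide, 8 mm thick; 66 mm from the axis. Moves with it, almost straight down: 108 mm above the counter at rest, 59 mm at the third click. It then slopes down away from the axis: 15 mm wide closed fingers pressed down on its middle end with tips at 66 to 67 mm.
- roll_26: Roll of white labels standing on end on the counter: a ring 58 mm outside diameter, 50 mm high, about 110 g, with a plain round hole right through its brown cardboard core. Looks like the other two rolls but for the hole, which is 26 mm in diameter, a snug fit on the 23 mm spindle. Origin: centre of its underside; z up along its axis.
- roll_19: Roll of white labels standing on end on the counter: a ring 58 mm outside diameter, 50 mm high, about 110 g, with a plain round hole right through its brown cardboard core. Looks like the other two rolls but for the hole, which is 19 mm in diameter, too small for the 23 mm spindle. Origin: centre of its underside; z up along its axis.
- roll_38: Roll of white labels standing on end on the counter: a ring 58 mm outside diameter, 50 mm high, about 110 g, with a plain round hole right through its brown cardboard core. Looks like the other two rolls but for the hole, which is 38 mm in diameter, far too loose on the 23 mm spindle. Origin: centre of its underside; z up along its axis.
- mug: Bystander, not to be disturbed: blue mug, 80 mm across, 92 mm high. Origin: centre of its underside.
- parcel: Bystander, not to be disturbed: cardboard parcel, 100 by 130 (y) by 70 mm high. Origin: centre of its underside.
- scanner: Bystander, not to be disturbed: hand scanner lying down, 190 mm long (x), 66 mm wide, 38 mm high. Origin: centre of its underside.
- tape: Bystander, not to be disturbed: roll of brown packing tape lying flat, 96 mm across, 45 mm high. Origin: centre of its underside.
- terminal: Bystander, not to be disturbed: black card terminal, 80 by 170 mm (y), 48 mm high. Origin: centre of its underside.
- stapler: Bystander, not to be disturbed: red stapler, 140 mm long (x), 36 mm wide, 44 mm high. Origin: centre of its underside.
Mind the look-alikes: they are no part of the job. Leave any black look-alike of the roll_19 alone. Leave any blue or pink look-alike of the roll_26 alone.

How it is judged:
By the outcome, as a careful person would: the job done as asked, in the order asked, and still so for the second after the job is handed in, while the arm keeps its last pose, push and grip.
It also fails if it takes over 48 s, if anything falls off the work surface, if the arm or the gripper's body presses on something with over 40 N, if the wrist force passes 120 N, or if a joint passes its speed limit or range.

## Robot

A 6-joint arm with a two-finger parallel gripper is mounted at the origin on the work surface. World frame = base frame: x ahead of the robot, y to its left, z up, the work surface at z = 0. Lengths are in m, angles in degrees, forces in N, time in s.
With the tool pointing down it reaches from about 0.25 to 0.725 m from the base axis. Payload 9.7 kg.
Tool frame: the origin (TCP) lies midway between the tips of the shut fingers; the grasp point (between the pads) lies 19 mm behind it; z points along the fingers, y is the line along which they close (so a half turn about z gives the same grasp; the last joint's range is limited). The gripper opens to 85 mm and grips with 20 to 120 N. Pads are 22 mm wide; open, the fingers measure 114 mm over their backs; the gripper's body (76 mm by 85 mm) begins 54 mm behind the grasp point. The pads swing forward as they close: fully open they stand 13 mm farther back than shut.
Start: joints at [74.542, 4.979, 10.078, 95.1, 0, 90], TCP at [0.147, 0.53, 0.211] pointing down, gripper open.
Joint ranges: [-179.16, 179.16], [-48.56, 103.87], [-65.8, 70.77], [-126.05, 130.52], [-82.76, 87.17], [-180, 180]. Speed limits (degrees/s): [127.2, 127.2, 147.25, 180, 180, 180].

## Interface

Orientations are given as [roll, pitch, yaw] about the fixed x, y, z axes, in that order (R = Rz(yaw) Ry(pitch) Rx(roll)).
In Python, from workcell import bot gives the robot as it stands.
- The arm moves only by the shell command python3 -m crank 'ROWS' [FORCE]. ROWS is JSON, a list of rows, each an object with "gripper": the finger opening in mm, from 0 to 85.4; "travel": the shift along the tool's x, y, z in mm, a list of three; "twist": the turn, a rotation vector about the tool's x, y, z in rad, a list of three. In form: [{"gripper": gripper, "travel": [tx, ty, tz], "twist": [rx, ry, rz]}, ...]. A call has 1 to 12 rows; each row shifts and turns the commanded pose from where the row before left it, along the tool's axes as they then stand; what a row does not reach is not made up. A row lasts 1/8 s, in which the tool goes at most 62.5 mm and 10.7 degrees, less where a joint would pass 70% of its speed; a pose out of reach is approached as far as the arm can. A call is refused whole if a number of a shift passes 62.5 or a number of a turn 0.188, either way. A call with a gripper value outside its range is refused whole. The fingers move at their own pace and stop on an object; FORCE is the grip in N (left out, the last holds). Time passes only in rows, so rows that do not move let the fingers close. It gives the time, the measured TCP pose, the force, the opening and the grip force at its end, in the units of the state.
- bot.get_obs(): the state, without advancing time (a new reading comes with each control period).
- bot.camera(name): name is "side" or "top"; returns the picture (400x640x3 uint8, red, green, blue); there is no depth.
- bot.calibration(name): a dict with "vfov" (degrees; the focal length in pixels is half the picture's height over the tangent of half this angle, whatever the lens; pixels are square), "cx", "cy" (the principal point, pixels), "camera_from_world" (4x4, takes a point from world to camera coordinates). Camera axes: x right, y down, z forward; pixel columns grow to the right and rows downward; lengths in m; the calibration is good to about 2 mm. A picture is of the moment at which its call begins. calibration takes no time and is no camera call.
- bot.job_done(): hands the job in; it is judged then, once.
The state is a dict: "time": time; "q": joint angles; "qd": joint speeds; "joint_efforts": joint torques, N m; "ee_pos": TCP position; "tcp_rot": TCP orientation; "wrist_force": force on the tool from outside, world axes, zero at the start; "torque": the same for the moment, N m; "opening": finger opening in m; "grasp_force": force on a finger pad.
Only numpy, scipy, OpenCV 4.12 (cv2) and the standard library are available. Lean on these libraries where they do the work, as an engineer would, in place of code of your own. Each camera call takes 0.05 s, during which the arm holds its last target. There are 200 camera calls.

## Working session

There is one attempt and no reset: what is moved stays moved. The work goes in short steps, Python scripts to look and compute and a shell command to move; the robot and the scene stay as the last step left them, time stands still between calls to the robot, and variables do not carry over. Pictures are saved under pics/ and viewed, at most 10 in all, crops included, and the job is handed in when it is done.

```bash
mkdir -p pics; python3 - <<'E'
from workcell import bot
import cv2
for n in("top","side"):
    cv2.imwrite(f"pics/{n}0.png",bot.camera(n)[:,:,::-1]); print(n,bot.calibration(n))
print(bot.get_obs())
E
```

```text
top {'vfov': 46.84403871801622, 'cx': 320.9925988419764, 'cy': 191.28748325481172, 'camera_from_world': array([[ 1.97654313e-02, -9.99804501e-01, -5.36317848e-04,
         1.94138222e-02],
       [-9.81237913e-01, -1.92954794e-02, -1.91832852e-01,
         5.92515575e-01],
       [ 1.91785001e-01,  4.31791447e-03, -9.81427465e-01,
         1.61750718e+00],
       [ 0.00000000e+00,  0.00000000e+00,  0.00000000e+00,
         1.00000000e+00]])}
side {'vfov': 42.18194803360221, 'cx': 325.43037679260425, 'cy': 193.3364134548597, 'camera_from_world': array([[-0.99698797, -0.07752766,  0.0021107 ,  0.55748993],
       [-0.05388729,  0.67289223, -0.73777517,  0.09090211],
       [ 0.05577771, -0.73566671, -0.67504321,  1.48171873],
       [ 0.        ,  0.        ,  0.        ,  1.        ]])}
{'time': 0.1, 'q': array([ 7.45441493e+01,  5.00844924e+00,  1.00383303e+01,  9.50999776e+01,
       -8.53559437e-04,  9.00006454e+01]), 'qd': array([-0.11179667, -0.07523753,  0.08291565, -0.1240751 ,  0.0329386 ,
       -0.00243153]), 'joint_efforts': array([ 2.36459191e-04, -5.21559978e+01,  4.65655160e+01,  1.58383063e-02,
       -2.34798813e-05, -1.68735801e-05]), 'ee_pos': array([0.14651386, 0.52988009, 0.21034324]), 'tcp_rot': array([-1.79929903e+02,  8.54348385e-04,  1.64543505e+02]), 'wrist_force': array([-0.06787119, -0.22163657, -0.54831878]), 'torque': array([ 0.03512108, -0.05023686, -0.02774971]), 'grasp_force': 0.0, 'opening': 0.08536797729531234}
```

View pics/top0.png

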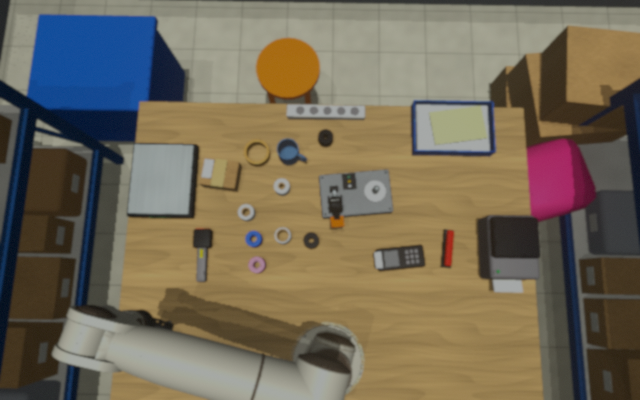

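View pics/side0.png

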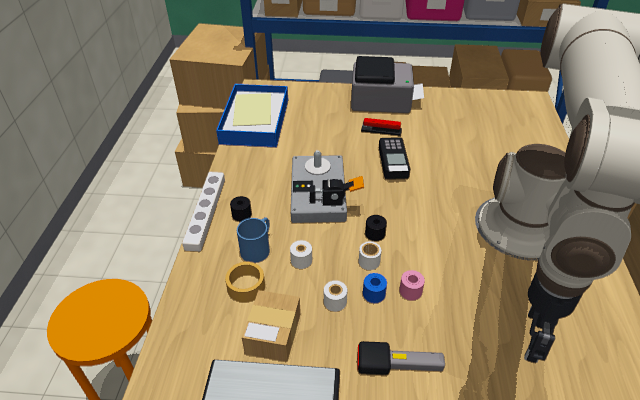

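The three white rolls are in top at about (282,186), (246,212) and (283,236), and the rewinder is around (355,193) with its spindle at (375,190). I'll enlarge both views to compare the holes.

```bash
python3 - <<'E'
import cv2,numpy as np
t=cv2.imread("pics/top0.png");s=cv2.imread("pics/side0.png")
a=cv2.resize(t[165:275,230:400],None,fx=4.7,fy=4.7,interpolation=cv2.INTER_CUBIC)
b=cv2.resize(s[145:315,270:430],None,fx=3.5,fy=3.5,interpolation=cv2.INTER_CUBIC)
cv2.imwrite("pics/tc.png",a);cv2.imwrite("pics/sc.png",b)
E
```

```text
(no output)
```

View pics/tc.png

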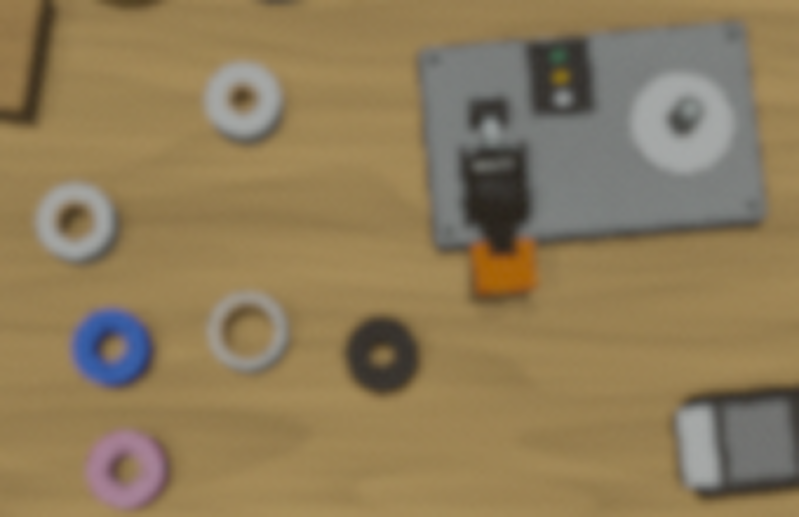

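View pics/sc.png

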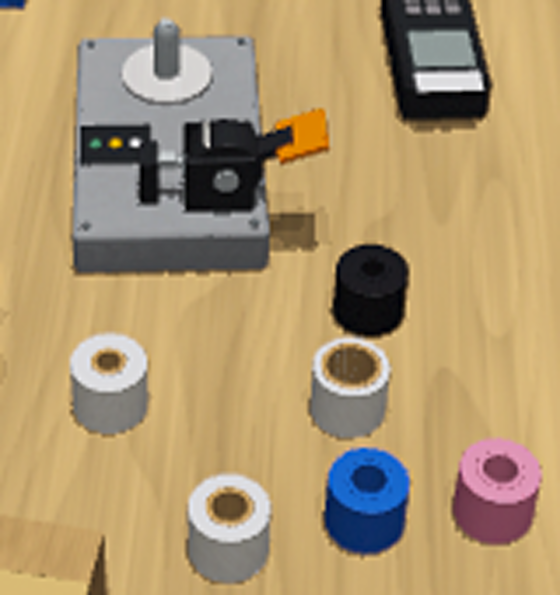

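Viewing the crops: roll_26 is the middle-hole roll, at (77,222) in the top crop and (229,506) in the side crop. roll_19 is at top crop (243,100) and roll_38 at (249,330). The turntable is at top crop (683,122) and side crop (167,73), and the paddle at (504,267) and (303,136).

```bash
cat > h.py <<'E'
import numpy as np
from workcell import bot
def ray(n,u,v):
    c=bot.calibration(n);f=200/np.tan(np.radians(c["vfov"]/2));T=c["camera_from_world"];R=T[:3,:3]
    return -R.T@T[:3,3], R.T@np.array([(u-c["cx"])/f,(v-c["cy"])/f,1])
def atz(n,u,v,z):
    o,d=ray(n,u,v); return o+d*(z-o[2])/d[2]
def tc(u,v): return "top",230+(u+.5)/4.7-.5,165+(v+.5)/4.7-.5
def sc(u,v): return "side",270+(u+.5)/3.5-.5,145+(v+.5)/3.5-.5
E
python3 - <<'E'
from h import *
np.set_printoptions(precision=4,suppress=True)
for nm,a,b,z in[("r26",(77,222),(229,506),.05),("r19",(243,100),(109,361),.05),("r38",(249,330),(350,366),.05),("seat",(683,122),(167,73),.051),("tip",(690,108),(166,22),.106),("pad",(504,267),(303,136),.108)]:
    print(nm,atz(*tc(*a),z),atz(*sc(*b),z))
for p in[(420,50),(742,25),(763,222),(437,247)]: print(atz(*tc(*p),.045))
for p in[(80,38),(256,38),(268,240),(74,240)]: print(atz(*sc(*p),.045))
E
```

```text
r26 [0.5125 0.3006 0.05  ] [0.5122 0.3048 0.05  ]
r19 [0.6107 0.1764 0.05  ] [0.6097 0.1792 0.05  ]
r38 [0.4321 0.1654 0.05  ] [0.4309 0.1699 0.05  ]
seat [ 0.5998 -0.1653  0.051 ] [ 0.5966 -0.1588  0.051 ]
tip [ 0.5997 -0.1642  0.106 ] [ 0.5972 -0.1609  0.106 ]
pad [ 0.4767 -0.0262  0.108 ] [ 0.4746 -0.0195  0.108 ]
[0.6544 0.0398 0.045 ]
[ 0.6795 -0.2124  0.045 ]
[ 0.5236 -0.2274  0.045 ]
[0.4993 0.0235 0.045 ]
[ 0.6802 -0.2095  0.045 ]
[ 0.5214 -0.2223  0.045 ]
[0.498  0.0368 0.045 ]
[0.6527 0.0492 0.045 ]
```

```bash
python3 -m crank '[{"gripper":85,"travel":[-40,-11,0],"twist":[0,0,0]},{"gripper":85,"travel":[-46,-13.5,5],"twist":[0,0,0]},{"gripper":85,"travel":[-46,-13.5,10],"twist":[0,0,0]},{"gripper":85,"travel":[-46,-13.5,10],"twist":[0,0,0]},{"gripper":85,"travel":[-46,-13.5,10],"twist":[0,0,0]},{"gripper":85,"travel":[-46,-13.5,10],"twist":[0,0,0]},{"gripper":85,"travel":[-46,-13.5,10],"twist":[0,0,0]},{"gripper":85,"travel":[-46,-13.5,10],"twist":[0,0,0]},{"gripper":85,"travel":[-36,-10,10],"twist":[0,0,0]},{"gripper":85,"travel":[-15,-5,10],"twist":[0,0,0]},{"gripper":85,"travel":[0,0,0],"twist":[0,0,0]},{"gripper":85,"travel":[0,0,0],"twist":[0,0,0]}]' 30
python3 - <<'E'
from h import *
import cv2
im=np.hstack([cv2.resize(bot.camera("side")[:,:,::-1][180:340,250:410],None,fx=3.5,fy=3.5,interpolation=2)])
cv2.imwrite("pics/h1.png",im)
E
```

```text
time: 1.6
ee_pos: [0.5117, 0.3046, 0.1263]
tcp_rot: [180.0, -0.0, 164.6]
wrist_force: [-0.5, 0.1, 0.9]
opening: 0.0849
grasp_force: 0.0
```

View pics/h1.png

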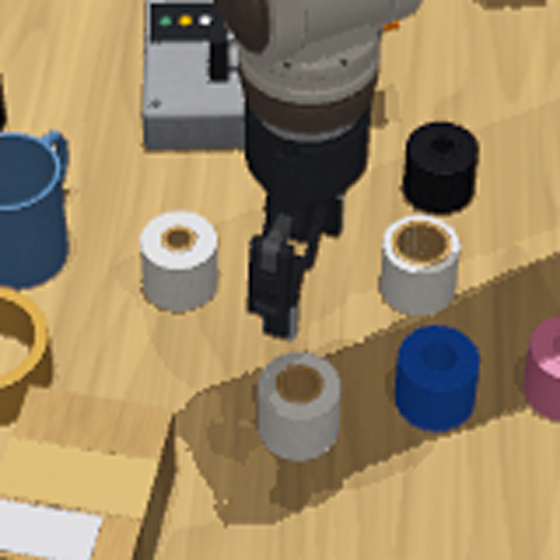

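The picture shows the open fingers above roll_26, whose hole is at (299,384). The near fingertip is at about (282,330). I'll check that alignment by projection.

```bash
cat >> h.py <<'E'
def proj(n,p):
    c=bot.calibration(n);f=200/np.tan(np.radians(c["vfov"]/2));T=c["camera_from_world"]
    q=T[:3,:3]@np.array(p)+T[:3,3]; return np.array([c["cx"]+f*q[0]/q[2],c["cy"]+f*q[1]/q[2]])
E
python3 - <<'E'
from h import *
p=np.array([.5117,.3046,.1263+.013]);y=np.array([.267,.964,0])
for s in(.0425,.057): print((proj("side",p+s*y)-[250,180])*3.5)
print((proj("side",[.5122,.3048,.05])-[250,180])*3.5)
E
```

```text
[278.86863717 347.14373328]
[271.21391424 364.25075509]
[297.78591383 382.20066052]
```

```bash
python3 -m crank '[{"gripper":85,"travel":[0,1,20],"twist":[0,0,0]},{"gripper":85,"travel":[0,1,30],"twist":[0,0,0]},{"gripper":85,"travel":[0,0,30],"twist":[0,0,0]},{"gripper":85,"travel":[0,0,22],"twist":[0,0,0]},{"gripper":85,"travel":[0,0,12],"twist":[0,0,0]},{"gripper":85,"travel":[0,0,0],"twist":[0,0,0]},{"gripper":50,"travel":[0,0,0],"twist":[0,0,0]},{"gripper":50,"travel":[0,0,0],"twist":[0,0,0]},{"gripper":50,"travel":[0,0,0],"twist":[0,0,0]},{"gripper":50,"travel":[0,0,0],"twist":[0,0,0]},{"gripper":50,"travel":[0,0,0],"twist":[0,0,0]},{"gripper":50,"travel":[0,0,0],"twist":[0,0,0]}]' 30
```

```text
time: 3.15
ee_pos: [0.5137, 0.3063, 0.0138]
tcp_rot: [179.9, 0.1, 164.5]
wrist_force: [-1.4, -0.1, 5.7]
opening: 0.0569
grasp_force: 31.5
```

```bash
python3 -m crank '[{"gripper":50,"travel":[0,0,-20],"twist":[0,0,0]},{"gripper":50,"travel":[0,0,-30],"twist":[0,0,0]},{"gripper":50,"travel":[0,0,-30],"twist":[0,0,0.18]},{"gripper":50,"travel":[0,0,-30],"twist":[0,0,0.18]},{"gripper":50,"travel":[0,0,-30],"twist":[0,0,0.18]},{"gripper":50,"travel":[0,0,-25],"twist":[0,0,0.18]},{"gripper":50,"travel":[0,0,-15],"twist":[0,0,0.18]},{"gripper":50,"travel":[0,0,0],"twist":[0,0,0.18]},{"gripper":50,"travel":[0,0,0],"twist":[0,0,0.08]},{"gripper":50,"travel":[0,0,0],"twist":[0,0,0]}]'
python3 - <<'E'
from h import *
o=bot.get_obs();p=o["ee_pos"];print(p,o["tcp_rot"],o["opening"],o["grasp_force"],o["wrist_force"])
psi=np.radians(o["tcp_rot"][2]);d=np.array([.598,-.162])-p[:2]
print(1000*(d@[np.cos(psi),np.sin(psi)]),1000*(d@[np.sin(psi),-np.cos(psi)]))
E
```

```text
time: 4.4
ee_pos: [0.5131, 0.3058, 0.1925]
tcp_rot: [180.0, -0.0, 98.1]
wrist_force: [-0.3, -0.3, -1.1]
opening: 0.0568
grasp_force: 32.5
[0.51314285 0.30582032 0.19247758] [ 1.79968189e+02 -1.46583236e-02  9.81115852e+01] 0.05683906562283639 32.53387201577425 [-0.31058332 -0.29826904 -1.09551327]
-475.11331347738536 17.99805855512593
```

```bash
python3 -m crank '[{"gripper":50,"travel":[-25,1,0],"twist":[0,0,0]},{"gripper":50,"travel":[-45,2,0],"twist":[0,0,0]},{"gripper":50,"travel":[-55,2,0],"twist":[0,0,0]},{"gripper":50,"travel":[-55,2,0],"twist":[0,0,0]},{"gripper":50,"travel":[-55,2,0],"twist":[0,0,0]},{"gripper":50,"travel":[-55,2,0],"twist":[0,0,0]},{"gripper":50,"travel":[-55,2,0],"twist":[0,0,0]},{"gripper":50,"travel":[-55,2,0],"twist":[0,0,0]},{"gripper":50,"travel":[-45,2,0],"twist":[0,0,0]},{"gripper":50,"travel":[-20,1,0],"twist":[0,0,0]},{"gripper":50,"travel":[-10,0,20],"twist":[0,0,0]},{"gripper":50,"travel":[0,0,20],"twist":[0,0,0]}]'
python3 -m crank '[{"gripper":50,"travel":[0,0,0],"twist":[0,0,0]},{"gripper":50,"travel":[0,0,0],"twist":[0,0,0]}]'
python3 - <<'E'
from h import *
import cv2
a=cv2.resize(bot.camera("side")[:,:,::-1][100:240,260:400],None,fx=4,fy=4,interpolation=2)
b=cv2.resize(bot.camera("top")[:,:,::-1][160:250,320:410],None,fx=2.5,fy=2.5,interpolation=2)
im=np.zeros((560,790,3),np.uint8);im[:,:560]=a;im[:225,562:787]=b
cv2.imwrite("pics/h2.png",im)
E
```

```text
time: 5.9
ee_pos: [0.5979, -0.1623, 0.1517]
tcp_rot: [180.0, 0.0, 98.1]
wrist_force: [0.0, 0.7, -1.8]
opening: 0.0566
grasp_force: 32.5
time: 6.15
ee_pos: [0.5979, -0.1615, 0.1531]
tcp_rot: [179.9, 0.0, 98.1]
wrist_force: [0.2, 0.2, -0.6]
opening: 0.057
grasp_force: 32.6
```

View pics/h2.png

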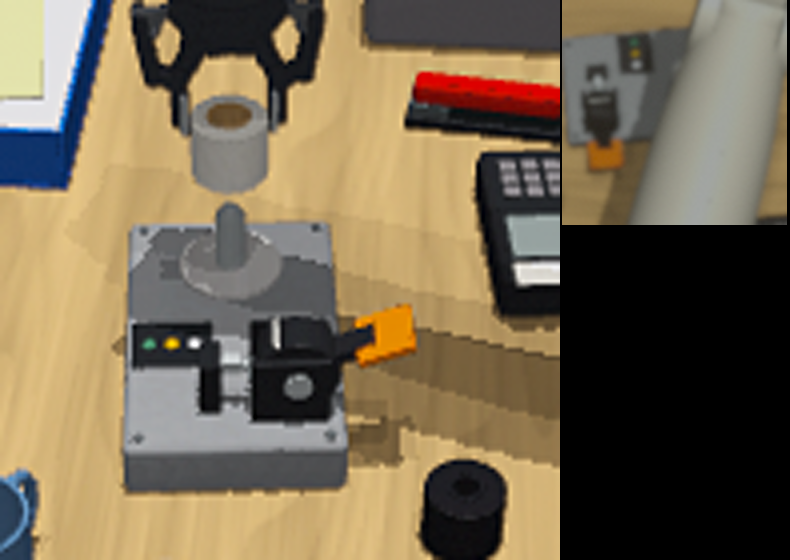

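The side view (4x crop) shows roll_26 held upright, its hole centred at about (230,115) and its underside front at (230,190). The spindle tip is at (231,205), and the turntable centre at about (231,262). I'll measure both in the raw image.

```bash
python3 - <<'E'
from h import *
import cv2
np.set_printoptions(precision=4,suppress=True)
im=bot.camera("side")[:,:,::-1].copy()
a=cv2.resize(im[120:180,295:345],None,fx=10,fy=10,interpolation=2)
a=cv2.convertScaleAbs(a,alpha=1.4,beta=0)
for k in range(0,600,50): cv2.putText(a,str(k),(0,k+5),0,.35,(0,0,255))
cv2.imwrite("pics/h3.png",a)
for e in (0,.01): print(((proj("side",[.5979,-.1615+e,.189])-[295,120])+.5)*10,((proj("side",[.5979,-.1615+e,.139])-[295,120])+.5)*10)
print([((proj("side",[.598,-.162,z])-[295,120])+.5)*10 for z in(.106,.051)])
E
```

```text
[220.8653  86.2392] [222.4482 224.741 ]
[217.7492 106.3173] [219.4083 245.0416]
[array([223.2738, 311.8413]), array([224.894, 453.265])]
```

View pics/h3.png

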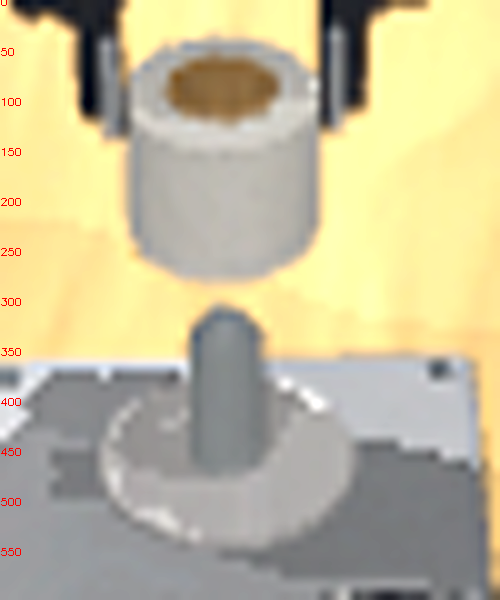

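The roll's axis is about 2 mm to +y of the spindle axis and 0.4 mm to +x. I'll correct that and lower past the taper.

```bash
python3 -m crank '[{"gripper":50,"travel":[-2,-0.7,5],"twist":[0,0,0]},{"gripper":50,"travel":[0,0,10],"twist":[0,0,0]},{"gripper":50,"travel":[0,0,10],"twist":[0,0,0]},{"gripper":50,"travel":[0,0,10],"twist":[0,0,0]},{"gripper":50,"travel":[0,0,6],"twist":[0,0,0]},{"gripper":50,"travel":[0,0,6],"twist":[0,0,0]},{"gripper":50,"travel":[0,0,0],"twist":[0,0,0]}]'
```

```text
time: 7.18
ee_pos: [0.597, -0.164, 0.1045]
tcp_rot: [-180.0, -0.0, 98.1]
wrist_force: [-0.5, -0.1, -0.8]
opening: 0.0566
grasp_force: 32.6
```

No contact force, with the roll's underside at about 91 mm. Continuing down to the seat.

```bash
python3 -m crank '[{"gripper":50,"travel":[0,0,8],"twist":[0,0,0]},{"gripper":50,"travel":[0,0,8],"twist":[0,0,0]},{"gripper":50,"travel":[0,0,8],"twist":[0,0,0]},{"gripper":50,"travel":[0,0,8],"twist":[0,0,0]},{"gripper":50,"travel":[0,0,5],"twist":[0,0,0]},{"gripper":50,"travel":[0,0,0],"twist":[0,0,0]},{"gripper":50,"travel":[0,0,0],"twist":[0,0,0]}]'
```

```text
time: 8.05
ee_pos: [0.5974, -0.1641, 0.0683]
tcp_rot: [180.0, 0.0, 98.1]
wrist_force: [-0.4, -0.8, -1.5]
opening: 0.0567
grasp_force: 32.6
```

```bash
python3 -m crank '[{"gripper":50,"travel":[0,0,2],"twist":[0,0,0]},{"gripper":50,"travel":[0,0,2],"twist":[0,0,0]},{"gripper":50,"travel":[0,0,0],"twist":[0,0,0]},{"gripper":50,"travel":[0,0,0],"twist":[0,0,0]}]'
```

```text
time: 8.55
ee_pos: [0.5974, -0.164, 0.0648]
tcp_rot: [180.0, 0.0, 98.1]
wrist_force: [-3.3, 1.6, 5.6]
opening: 0.0567
grasp_force: 33.1
```

Seated, with 5.6 N of contact. Releasing and rising.

```bash
python3 -m crank '[{"gripper":70,"travel":[0,0,0],"twist":[0,0,0]},{"gripper":85,"travel":[0,0,0],"twist":[0,0,0]},{"gripper":85,"travel":[0,0,0],"twist":[0,0,0]},{"gripper":85,"travel":[0,0,0],"twist":[0,0,0]},{"gripper":85,"travel":[0,0,-10],"twist":[0,0,0]},{"gripper":85,"travel":[0,0,-20],"twist":[0,0,0]},{"gripper":85,"travel":[0,0,-30],"twist":[0,0,0]},{"gripper":85,"travel":[0,0,-40],"twist":[0,0,0]},{"gripper":0,"travel":[0,0,-20],"twist":[0,0,0]},{"gripper":0,"travel":[0,0,0],"twist":[0,0,0]},{"gripper":0,"travel":[0,0,0],"twist":[0,0,0]},{"gripper":0,"travel":[0,0,0],"twist":[0,0,0]}]'
python3 - <<'E'
from h import *
import cv2
a=cv2.resize(bot.camera("side")[:,:,::-1][100:240,260:400],None,fx=4,fy=4,interpolation=2)
cv2.imwrite("pics/h4.png",a)
E
```

```text
time: 10.05
ee_pos: [0.5967, -0.1639, 0.1827]
tcp_rot: [-179.9, -0.0, 98.1]
wrist_force: [0.5, -0.4, 0.2]
opening: 0.0118
grasp_force: 0.0
```

View pics/h4.png

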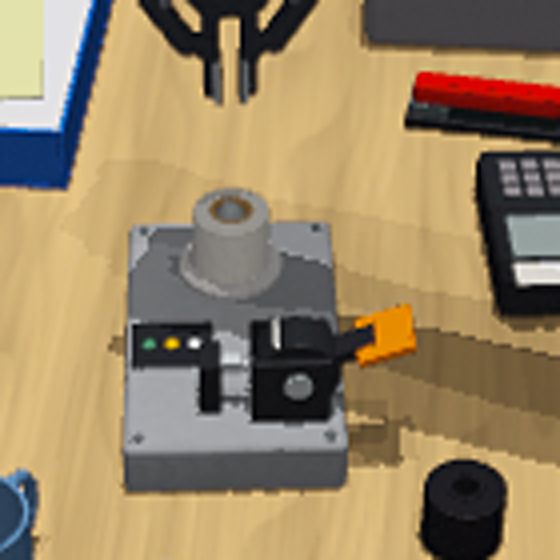

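The roll sits on the turntable with the spindle tip showing in its hole at (231,208). The paddle is at (386,333). Corrected by the known seat position, the pad is at about (0.4747, -0.0243), so I'll press at x of about 0.473.

```bash
python3 -m crank '[{"gripper":0,"travel":[18,-12,0],"twist":[0,0,0]},{"gripper":0,"travel":[30,-20,0],"twist":[0,0,0]},{"gripper":0,"travel":[36,-24,0],"twist":[0,0,0]},{"gripper":0,"travel":[36,-24,0],"twist":[0,0,0]},{"gripper":0,"travel":[24,-16,0],"twist":[0,0,0]},{"gripper":0,"travel":[11.5,-7.3,10],"twist":[0,0,0]},{"gripper":0,"travel":[0,0,20],"twist":[0,0,0]},{"gripper":0,"travel":[0,0,15],"twist":[0,0,0]},{"gripper":0,"travel":[0,0,0],"twist":[0,0,0]},{"gripper":0,"travel":[0,0,0],"twist":[0,0,0]}]'
python3 - <<'E'
from h import *
import cv2
a=cv2.resize(bot.camera("side")[:,:,::-1][120:230,290:400],None,fx=5,fy=5,interpolation=2)
cv2.imwrite("pics/h5.png",a)
E
```

```text
time: 11.35
ee_pos: [0.4733, -0.0247, 0.1394]
tcp_rot: [180.0, 0.0, 98.1]
wrist_force: [-0.7, 0.4, -0.2]
opening: 0.0001
grasp_force: 0.0
```

View pics/h5.png

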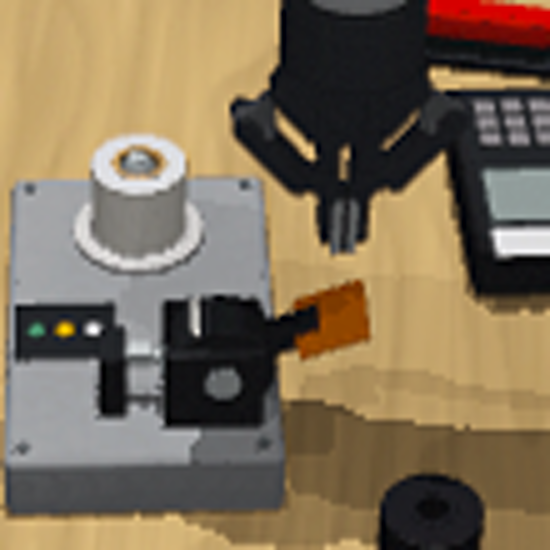

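```bash
python3 - <<'E'
from h import *
for p in([.4733,-.0247,.1394],[.4747,-.0243,.108],[.4747,-.0043,.108]): print((proj("side",p)-[290,120])*5)
E
```

```text
[336.14621217 268.79762598]
[331.18675507 311.89002837]
[329.96748065 335.58698704]
```

The fingertips are at about (342,250) over the paddle, whose centre is (333,320). That is close enough for a 42 x 46 mm plate, so I'll go down while watching the force.

```bash
python3 -m crank '[{"gripper":0,"travel":[2,1.5,10],"twist":[0,0,0]},{"gripper":0,"travel":[0,0,10],"twist":[0,0,0]},{"gripper":0,"travel":[0,0,7],"twist":[0,0,0]},{"gripper":0,"travel":[0,0,4],"twist":[0,0,0]},{"gripper":0,"travel":[0,0,0],"twist":[0,0,0]},{"gripper":0,"travel":[0,0,0],"twist":[0,0,0]}]'
python3 -m crank '[{"gripper":0,"travel":[0,0,6],"twist":[0,0,0]},{"gripper":0,"travel":[0,0,6],"twist":[0,0,0]},{"gripper":0,"travel":[0,0,0],"twist":[0,0,0]}]'
```

```text
time: 12.15
ee_pos: [0.4744, -0.0224, 0.1082]
tcp_rot: [180.0, 0.0, 98.1]
wrist_force: [0.7, -0.4, -0.7]
opening: 0.0001
grasp_force: 0.0
time: 12.52
ee_pos: [0.4739, -0.0224, 0.0953]
tcp_rot: [-179.9, -0.0, 98.1]
wrist_force: [-1.0, -0.3, -0.5]
opening: -0.0001
grasp_force: 0.0
```

No contact where it was expected, so I'll look again.

```bash
python3 - <<'E'
from h import *
import cv2
a=cv2.resize(bot.camera("side")[:,:,::-1][120:230,290:400],None,fx=5,fy=5,interpolation=2)
cv2.imwrite("pics/h6.png",a)
print((proj("side",bot.get_obs()["ee_pos"])-[290,120])*5)
E
```

```text
[331.23614541 330.69789524]
```

View pics/h6.png

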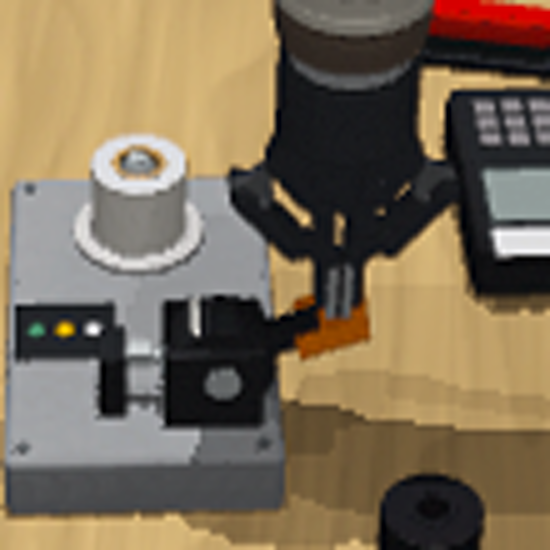

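The tip, at (340,318), is seen in front of and above the paddle, which has not yet moved. The tip appears about 10 mm higher than the TCP figure. Continuing down in small steps.

```bash
for i in 1 2; do python3 -m crank '[{"gripper":0,"travel":[0,0,3],"twist":[0,0,0]},{"gripper":0,"travel":[0,0,3],"twist":[0,0,0]},{"gripper":0,"travel":[0,0,0],"twist":[0,0,0]}]'; done
```

```text
time: 12.95
ee_pos: [0.4745, -0.0224, 0.0903]
tcp_rot: [180.0, 0.0, 98.1]
wrist_force: [-0.1, 0.0, 4.0]
opening: -0.0002
grasp_force: 2.0
time: 13.32
ee_pos: [0.4746, -0.0224, 0.0846]
tcp_rot: [179.9, 0.0, 98.1]
wrist_force: [-1.4, -0.1, 6.3]
opening: 0.0003
grasp_force: 2.5
```

```bash
cat > og.py <<'E'
from h import *
import cv2
for n,sl in(("side",(slice(150,250),slice(320,400))),("top",(slice(190,250),slice(310,360)))):
    im=bot.camera(n)[sl];h=cv2.cvtColor(im,cv2.COLOR_RGB2HSV)
    m=(h[...,0]>6)&(h[...,0]<17)&(h[...,1]>215)&(h[...,2]>60)
    y,x=np.nonzero(m)
    if len(x): print(n,len(x),x.min()+sl[1].start,x.max()+sl[1].start,y.min()+sl[0].start,y.max()+sl[0].start,round(x.mean()+sl[1].start,1),round(y.mean()+sl[0].start,1))
E
python3 og.py
for i in 1 2; do python3 -m crank '[{"gripper":0,"travel":[0,0,3],"twist":[0,0,0]},{"gripper":0,"travel":[0,0,3],"twist":[0,0,0]},{"gripper":0,"travel":[0,0,0],"twist":[0,0,0]}]' | egrep "pos|force"; done; python3 og.py
python3 - <<'E'
from h import *
# predicted side rows of paddle edges by dial angle: inner(46)/outer(88) at +-23 mm width
ex=np.array([.9954,.0958,0]);ey=np.array([-.0958,.9954,0]);ax=np.array([.4747,-.0243,.080])+.0609*ex
for th in(0,.27,.52,.75):
    a=.375-th;P=[]
    for L in(.046,.088):
        for w in(-.023,.023): P.append(proj("side",ax+ey*w-ex*(L*np.cos(a)-.0038*np.sin(a))+np.array([0,0,L*np.sin(a)+.0038*np.cos(a)])))
    P=np.array(P);print(th,P.min(0).round(1),P.max(0).round(1),P.mean(0).round(1))
E
```

```text
side 77 349 363 180 191 356.9 186.9
ee_pos: [0.4743, -0.0225, 0.0784]
wrist_force: [-1.9, 0.1, 4.7]
grasp_force: 2.1
ee_pos: [0.4741, -0.0225, 0.0721]
wrist_force: [-1.1, 0.5, 3.4]
grasp_force: 1.3
side 83 350 364 182 194 358.2 189.6
0 [348.8 174.9] [364. 190.] [356.3 182.4]
0.27 [350.  180.9] [365.9 193.1] [357.9 187. ]
0.52 [350.1 185.2] [365.7 197.5] [357.8 191.4]
0.75 [349.4 187.9] [363.8 202.6] [356.5 195.3]
```

Paddle rows and force (3.4 N) match click 1. The real tips are about 16–19 mm above the TCP reading, so I expect click 3 near TCP z of 0.048. Continuing on force and image.

```bash
for i in 1 2 3; do python3 -m crank '[{"gripper":0,"travel":[0,0,2],"twist":[0,0,0]},{"gripper":0,"travel":[0,0,2],"twist":[0,0,0]},{"gripper":0,"travel":[0,0,0],"twist":[0,0,0]}]' | egrep "pos|wrist"; done; python3 og.py
```

```text
ee_pos: [0.4741, -0.0225, 0.0688]
wrist_force: [-5.7, -0.5, 10.7]
ee_pos: [0.4736, -0.0225, 0.0643]
wrist_force: [-5.1, -0.9, 7.4]
ee_pos: [0.4735, -0.0225, 0.0601]
wrist_force: [-6.5, -0.2, 7.2]
side 80 350 364 185 197 358.3 193.0
```

```bash
for i in 1 2 3; do python3 -m crank '[{"gripper":0,"travel":[0,0,2],"twist":[0,0,0]},{"gripper":0,"travel":[0,0,0],"twist":[0,0,0]},{"gripper":0,"travel":[0,0,0],"twist":[0,0,0]}]' | egrep "time|pos|wrist"; done; python3 og.py
```

```text
time: 15.88
ee_pos: [0.4736, -0.0225, 0.058]
wrist_force: [-4.7, -0.8, 6.0]
time: 16.25
ee_pos: [0.4737, -0.0225, 0.0562]
wrist_force: [-6.8, -0.3, 7.7]
time: 16.62
ee_pos: [0.4739, -0.0225, 0.0547]
wrist_force: [-7.0, -1.1, 10.9]
side 81 350 364 187 198 357.8 194.7
```

```bash
for i in 1 2 3; do python3 -m crank '[{"gripper":0,"travel":[0,0,1.5],"twist":[0,0,0]},{"gripper":0,"travel":[0,0,0],"twist":[0,0,0]},{"gripper":0,"travel":[0,0,0],"twist":[0,0,0]}]' | egrep "pos|wrist"; done; python3 og.py
```

```text
ee_pos: [0.474, -0.0225, 0.0531]
wrist_force: [-5.7, -0.4, 9.5]
ee_pos: [0.4741, -0.0224, 0.0517]
wrist_force: [-5.1, -0.4, 10.0]
ee_pos: [0.4743, -0.0225, 0.0501]
wrist_force: [-5.3, -0.2, 9.6]
side 81 349 363 188 200 357.1 196.4
```

```bash
for i in 1 2 3 4; do python3 -m crank '[{"gripper":0,"travel":[0,0,1.2],"twist":[0,0,0]},{"gripper":0,"travel":[0,0,0],"twist":[0,0,0]},{"gripper":0,"travel":[0,0,0],"twist":[0,0,0]}]' | egrep "time|pos|wrist"; done; python3 og.py
```

```text
time: 18.32
ee_pos: [0.4745, -0.0224, 0.049]
wrist_force: [-4.4, 0.0, 9.1]
time: 18.7
ee_pos: [0.4747, -0.0224, 0.0479]
wrist_force: [-2.1, -0.0, 9.0]
time: 19.08
ee_pos: [0.4749, -0.0224, 0.0468]
wrist_force: [-1.9, 0.2, 9.2]
time: 19.45
ee_pos: [0.4751, -0.0224, 0.0457]
wrist_force: [-1.7, 0.5, 9.9]
side 84 349 362 189 202 356.7 197.9
```

```bash
for i in 1 2 3 4; do python3 -m crank '[{"gripper":0,"travel":[0,0,1],"twist":[0,0,0]},{"gripper":0,"travel":[0,0,0],"twist":[0,0,0]},{"gripper":0,"travel":[0,0,0],"twist":[0,0,0]}]' | egrep "time|pos|wrist"; done; python3 og.py
```

```text
time: 19.92
ee_pos: [0.4753, -0.0224, 0.0448]
wrist_force: [-1.5, -0.0, 9.0]
time: 20.3
ee_pos: [0.4755, -0.0224, 0.0438]
wrist_force: [-0.9, 0.2, 9.3]
time: 20.68
ee_pos: [0.4757, -0.0223, 0.043]
wrist_force: [0.0, 1.1, 10.0]
time: 21.05
ee_pos: [0.4759, -0.0223, 0.0422]
wrist_force: [0.2, 0.3, 10.6]
side 81 349 362 189 203 356.0 198.9
```

```bash
for i in 1 2 3 4; do python3 -m crank '[{"gripper":0,"travel":[0,0,1],"twist":[0,0,0]},{"gripper":0,"travel":[0,0,0],"twist":[0,0,0]},{"gripper":0,"travel":[0,0,0],"twist":[0,0,0]}]' | egrep "time|pos|wrist"; done; python3 og.py
```

```text
time: 21.52
ee_pos: [0.4761, -0.0223, 0.042]
wrist_force: [-2.2, 0.6, 17.4]
time: 21.9
ee_pos: [0.4763, -0.0224, 0.0417]
wrist_force: [-3.5, 0.4, 23.5]
time: 22.28
ee_pos: [0.4765, -0.0224, 0.0415]
wrist_force: [-6.6, 1.2, 29.0]
time: 22.65
ee_pos: [0.4766, -0.0224, 0.0412]
wrist_force: [-9.1, 0.5, 35.8]
side 84 348 362 189 203 355.8 198.8
```

Steep force means the dial is against the stop, past the third click. I'll ease off slightly while staying firmly on the stop, then check that it holds steady.

```bash
python3 -m crank '[{"gripper":0,"travel":[0,0,-1.5],"twist":[0,0,0]},{"gripper":0,"travel":[0,0,0],"twist":[0,0,0]},{"gripper":0,"travel":[0,0,0],"twist":[0,0,0]},{"gripper":0,"travel":[0,0,0],"twist":[0,0,0]},{"gripper":0,"travel":[0,0,0],"twist":[0,0,0]},{"gripper":0,"travel":[0,0,0],"twist":[0,0,0]},{"gripper":0,"travel":[0,0,0],"twist":[0,0,0]},{"gripper":0,"travel":[0,0,0],"twist":[0,0,0]}]'; python3 og.py
```

```text
time: 23.75
ee_pos: [0.4764, -0.0223, 0.0416]
tcp_rot: [179.7, 0.0, 98.1]
wrist_force: [-5.3, 1.3, 26.7]
opening: -0.0
grasp_force: 13.0
side 86 348 362 189 204 355.8 198.8
```

```bash
python3 -c "
from workcell import bot
print(bot.job_done())"
```

```text
the job is handed in; nothing more can be done
None
```

I slid roll_26 down the spindle onto the turntable and let go of it. I then handed the job in at about 24 s, with the robot holding the paddle against its stop, past the third click, with about 27 N.

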